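# Aim the document camera at the specimen dish and take the picture

### The arm

A 6-joint arm with a two-finger parallel gripper is mounted at the origin on a cart in front of the work surface, level with it; the furniture and walls round the work are solid. World frame = base frame: x ahead of the robot, y to its left, z up, the work surface at z = 0. Lengths are in m, angles in rad, forces in N, time in s.
With the tool pointing down it reaches from about 0.4 to 0.825 m from the base axis. Payload 7 kg.
Tool frame: the origin (TCP) lies at the centre of the arm's flange, where the gripper is bolted on; the fingertips stand 178 mm ahead of it and the grasp point (between the pads) lies ahead of it (tcp_to_grasp is the z of the grasp point in the tool frame, in m); z points along the fingers, x is the direction in which the jaws open and shut, and the axes are right-handed (so a half turn about z gives the same grasp; the last joint's range is limited). The gripper opens to 88 mm and grips with 3 to 60 N. Pads are 19 mm wide; open, the fingers measure 130 mm over their backs; the gripper's body (78 mm by 193 mm) begins 47 mm behind the grasp point.
Start: joints at [1.427, 0.359, 0.012, 0, -1.224, -0.288], TCP at [0.282, 0.613, 0.405] pointing down, gripper open.
Joint ranges: [-3.07, 3.07], [-1.43, 2.12], [-1.02, 1.25], [-3.03, 1.67], [-3.05, -0], [-3.03, 3.03]. Speed limits (rad/s): [2.39, 2.39, 3.01, 3.14, 3.14, 3.14].

### API

Orientations are given as [roll, pitch, yaw] about the fixed x, y, z axes, in that order (R = Rz(yaw) Ry(pitch) Rx(roll)).
In Python, from station import get_state, grab_frame, job_done, tcp_to_grasp gives the robot as it stands.
- The arm moves only by the tool drive_tool, never from a script. Its argument "moves" is a list of rows, each a list of 7 numbers: the shift along the tool's x, y, z in mm, then the turn, a rotation vector about the tool's x, y, z in degrees, then the closure, from -1 (fully open) to 1 (shut), so that 0 is half open. In form: [[dx, dy, dz, ax, ay, az, claw], ...]. A call has 1 to 12 rows; each row is the pose to reach, as a shift and turn from the pose commanded when the call began, along the tool's axes at that moment; what a row does not reach only later rows make up. A row lasts 1/8 s, in which the tool goes at most 62.5 mm and 10.7 degrees, less where a joint would pass 70% of its speed; a pose out of reach is approached as far as the arm can. A call with a gripper value outside its range is refused whole. The fingers move at their own pace and stop on an object; "grip_force" is the grip in N (left out, the last holds). Time passes only in rows, so rows that repeat a pose let the fingers close. It gives the time, the measured TCP pose, the force and the opening at its end, in the units of the state.
- get_state(): the state, without advancing time (a new reading comes with each control period).
- grab_frame(name): name is "scene" or "top"; returns a dict with "img" (420x560x3 uint8, red, green, blue), "range_z" (420x560 float32, m along the optical axis (not along the pixel's ray), 0 where there is no reading), "fovy" (degrees; the focal length in pixels is half the picture's height over the tangent of half this angle, whatever the lens; pixels are square), "cx", "cy" (the principal point, pixels), "rvec" (rotation vector, rad) and "tvec" (3), from world to camera coordinates, as OpenCV has them. Camera axes: x right, y down, z forward; pixel columns grow to the right and rows downward; lengths in m; the calibration is good to about 2 mm. A picture is of the moment at which its call begins.
- job_done(): hands the job in, once; it reports no verdict.
The state is a dict: "t": time; "q": joint angles; "qd": joint speeds; "joint_efforts": joint torques, N m; "eef_pos": TCP position; "ee_rot": TCP orientation; "force": force on the tool from outside, world axes, zero at the start; "moment": the same for the moment, N m; "width": finger opening in m.
Only numpy, scipy, OpenCV 4.12 (cv2) and the standard library are available. Lean on these libraries where they do the work, as an engineer would, in place of code of your own. Each camera call takes 0.05 s, during which the arm holds its last target. There are 200 camera calls.

### The job

Get the document camera ready for the class: swing its arm out from over its base and tilt its raised head down until the lens points right at the middle of the petri dish, slanting if need be, so that the dish is centred in its view; then press the round button on the base to take the picture. Leave the dish and the specimen jar where they stand, and leave the camera aimed at the dish.

Things in the scene. Friction and masses are not known exactly. Their poses are not given: they have to be found in the camera images.
- doc_camera: Document camera, fixed. Origin: worktop, on its column's vertical axis; z up. Base: slab, top at z 31, from x -70 to +60, y -50 to +220 mm in this frame, black key panel near the +y end. Column 29 mm thick (foot 64 mm wide up to z 48); on top (z 180 to 237, 44 mm thick) an arm swivels; a camera head tilts at the arm's end. White plastic, steel column.
- swivel (a joint): Turn of the arm about the column's axis, rad, -1.75 to 1.75. 0: arm points along -x of doc_camera; positive is clockwise seen from above (towards its +y, over the key panel, where it starts), negative towards its -y. Stays where it is left; takes about 0.25 N m.
- swivel_arm_mid (a point): Point on the centre line of the swivel arm, 80 mm from the column's axis, 218 mm above the worktop. The arm is a level bar 22 mm wide and 20 mm high; its sides are free to be pushed from 25 to 105 mm from the column's axis.
- tilt (a joint): Tilt of the camera head, rad, -0.5 to 1.1, about a level hinge across the arm's end, 120 mm from the column's axis and 218 mm above the worktop. 0: head level in line with the arm, lens looks straight down; positive: tip raised, lens looks outward, away from the column (it starts raised). Stays where it is left; takes about 0.18 N m.
- lens (a point): Centre of the lens glass under the camera head. With tilt 0 it lies 55 mm farther out than the hinge and 24 mm below it. Axes turn with the head: x from the head's tip back to the hinge, y along the hinge, z out of the top of the head; the lens looks along -z.
- head_tip (a point): Point on the top face of the camera head, 90 mm from the hinge along the head and 11 mm above its centre line. The head is a flat bar 46 mm wide and 22 mm thick that reaches 98 mm beyond the hinge, with a black lens barrel (33 mm wide, 12 mm long) under it.
- shutter (a joint): Travel of the round push button, m: 0 released, 0.004 fully down. A spring pushes it back; fully down takes about 4 N.
- shutter_top (a point): Centre of the top of the round steel push button (25 mm wide, stands 8 mm above the key panel), 150 mm from the column's axis along +y of doc_camera and about 40 mm above the worktop.
- dish_center (a point): Centre of the petri dish, a low round clear dish with lid, 61 mm wide and 15 mm high, lying flat on the worktop beside the camera's base; the point is half-way up. Loose, light.
- jar_center (a point): Centre of the specimen jar, 56 mm wide and 72 mm high with a screw lid, half-way up. Loose; stands near the dish.
Not all that is in view belongs to the job. Of the things that look like the part that bears dish_center, the largest one is meant.

How it is judged:
By the outcome, as a careful person would: the job done as asked, in the order asked, and still so for the second after the job is handed in, with the robot touching nothing.
It also fails if it takes over 56 s, if anything falls off the work surface, if the arm or the gripper's body presses on something with over 40 N, if the wrist force passes 120 N, or if a joint passes its speed limit or range.

## Working session

There is one attempt and no reset: what is moved stays moved. The work goes in short steps, Python scripts to look and compute and a tool call to move; the robot and the scene stay as the last step left them, time stands still between calls to the robot, and variables do not carry over. Pictures are saved under pics/ and viewed, about 8 in all and at most 12, crops included, and the job is handed in when it is done.

Besides the shell and the picture viewer there is one more tool, called after "Emit:" by a JSON object that holds its "name" and its "arguments". drive_tool: Moves the arm, as the interface text tells. Its arguments: {"type":"object","properties":{"moves":{"type":"array"},"grip_force":{"type":"number"}},"required":["moves"]}

```bash
mkdir -p pics; cat > h.py <<'E'
import numpy as np, cv2
from station import *
def cam(n,save=None):
    f=grab_frame(n); f['f']=210/np.tan(np.radians(f['fovy'])/2); f['R']=cv2.Rodrigues(np.array(f['rvec'],float))[0]; f['t']=np.array(f['tvec'],float)
    if save: cv2.imwrite('pics/'+save+'.png',cv2.cvtColor(f['img'],cv2.COLOR_RGB2BGR))
    return f
def ray(f,u,v,z):
    d=f['R'].T@np.array([(u-f['cx'])/f['f'],(v-f['cy'])/f['f'],1]); c=-f['R'].T@f['t']
    return c+d*(z-c[2])/d[2]
def proj(f,p):
    q=f['R']@np.array(p)+f['t']; return q[:2]/q[2]*f['f']+[f['cx'],f['cy']]
def cloud(f):
    v,u=np.mgrid[:420,:560]; z=f['range_z'].astype(float)
    P=np.stack([(u-f['cx'])/f['f']*z,(v-f['cy'])/f['f']*z,z],-1)-f['t']
    P=P@f['R']; P[z==0]=np.nan; return P
E
python3 - <<'E'
from h import *
a=cam('scene','s0');b=cam('top','t0')
for f in(a,b):print(f['f'],f['cx'],f['cy'],-f['R'].T@f['t'],f['R'][2])
s=get_state();print(s,tcp_to_grasp)
E
```

```text
499.85149316210857 282.5304133362353 207.29387523308378 [ 0.02933385 -0.80508764  0.62345494] [ 0.53024599  0.68975217 -0.4930326 ]
494.5858822244681 287.6903874216608 213.14757155556865 [ 0.35046253 -0.1889813   1.07082383] [ 0.18133932  0.00687515 -0.98339655]
{'t': 0.1, 'q': array([ 1.42710689e+00,  3.59350596e-01,  1.11737094e-02, -3.28467655e-04,
       -1.22412923e+00, -2.88095382e-01]), 'qd': array([ 0.00092287, -0.00179029,  0.00072761,  0.00117251,  0.00074208,
        0.00057301]), 'joint_efforts': array([-1.93816755e-03, -5.84162521e+01,  2.93751901e+01,  7.01558813e+00,
        1.02028847e-02, -4.54539088e-05]), 'eef_pos': array([0.2824128 , 0.61289744, 0.40379985]), 'ee_rot': array([-3.14145971e+00, -1.53531104e-03, -2.00269308e+00]), 'force': array([-0.46346888,  1.14395022,  0.18632703]), 'moment': array([ 0.04284854, -0.00274781,  0.01984178]), 'width': 0.0878742670398741} 0.1593
```

View pics/s0.png

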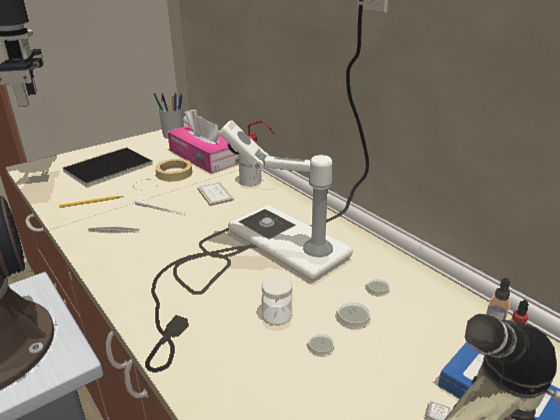

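View pics/t0.png

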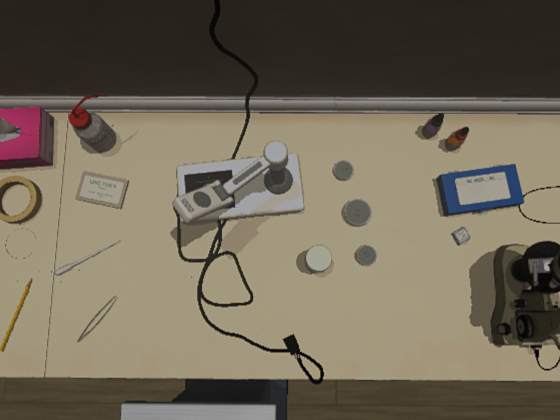

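Top view: column top at (276,152), slab about (180–302, 155–218), arm raised over the key panel, and three dishes. The largest dish is at (357,212) and the jar at (318,259). Next I measure.

```bash
python3 - <<'E'
from h import *
b=cam('top');a=cam('scene')
for n,f in(('top',b),('scene',a)):
    P=cloud(f); X,Y,Z=P[...,0],P[...,1],P[...,2]
    roi=(X>.25)&(X<.75)&(Y>-.4)&(Y<.35)
    m=roi&(Z>.024)&(Z<.036)
    m=cv2.morphologyEx(m.astype(np.uint8),cv2.MORPH_OPEN,np.ones((3,3)))
    k,l,s,c=cv2.connectedComponentsWithStats(m);i=1+s[1:,4].argmax()
    Q=P[l==i][:,:2].astype(np.float32); r=cv2.minAreaRect(Q); print(n,'slab',r,cv2.boxPoints(r).round(4).tolist())
    m=roi&(Z>.07)&(Z<.17); 
    k,l,s,c=cv2.connectedComponentsWithStats(m.astype(np.uint8))
    for i in range(1,k):
        if s[i,4]>40: q=P[l==i];print('mid',s[i],q.mean(0).round(4),q.min(0).round(4),q.max(0).round(4))
    m=roi&(Z>.175)&(Z<.4); q=P[m]
    m2=roi&(Z>.231)&(Z<.241);k,l,s,c=cv2.connectedComponentsWithStats(m2.astype(np.uint8))
    for i in range(1,k):
        if s[i,4]>30: q=P[l==i].astype(np.float32);print('coltop',s[i],cv2.minEnclosingCircle(q[:,:2]),q[:,2].mean())
    m=(roi&(Z>.006)&(Z<.022)).astype(np.uint8)
    k,l,s,c=cv2.connectedComponentsWithStats(m)
    for i in range(1,k):
        if s[i,4]>60: q=P[l==i].astype(np.float32);print('low',s[i],c[i].round(1),cv2.minEnclosingCircle(q[:,:2]),np.median(q[:,2]).round(4))
    m=(roi&(Z>.06)&(Z<.08)).astype(np.uint8)
    k,l,s,c=cv2.connectedComponentsWithStats(m)
    for i in range(1,k):
        if s[i,4]>60: q=P[l==i].astype(np.float32);print('jar?',s[i],cv2.minEnclosingCircle(q[:,:2]),np.median(q[:,2]).round(4))
    # arm/head points
    m=roi&(Z>.18)&(Z<.42); q=P[m]; np.save(n+'_arm.npy',q)
    print('arm bbox',q.min(0),q.max(0))
    hsv=cv2.cvtColor(f['img'],cv2.COLOR_RGB2HSV)
E
```

```text
top slab ((0.6019456386566162, -0.10148633271455765), (0.12682394683361053, 0.21711373329162598), 6.3723368644714355) [[0.5268999934196472, -0.0006000000284984708], [0.5509999990463257, -0.21639999747276306], [0.6769999861717224, -0.20229999721050262], [0.652899980545044, 0.013399999588727951]]
mid [ 69 107  37  36 903] [0.7081 0.2291 0.1119] [0.6842 0.2064 0.0703] [0.7421 0.2613 0.1696]
mid [270 169  15  14 151] [ 0.6034 -0.1611  0.1118] [ 0.5996 -0.1742  0.0701] [ 0.6156 -0.1463  0.1606]
mid [306 245  26  27 436] [ 0.4429 -0.2445  0.072 ] [ 0.4167 -0.2701  0.07  ] [ 0.4694 -0.2194  0.0774]Traceback (most recent call last):
  File "<stdin>", line 17, in <module>
cv2.error: OpenCV(4.12.0) /io/opencv/modules/imgproc/src/shapedescr.cpp:201: error: (-215:Assertion failed) count >= 0 && (depth == CV_32F || depth == CV_32S) in function 'minEnclosingCircle'
```

```bash
python3 - <<'E'
import cv2,numpy as np
a=cv2.imread('pics/t0.png')[110:280,165:385];b=cv2.imread('pics/s0.png')[110:360,210:400]
a=cv2.resize(a,None,fx=2.05,fy=2.05,interpolation=2);b=cv2.resize(b,(int(190*1.395),349))
o=np.zeros((350,a.shape[1]+b.shape[1],3),np.uint8);o[:a.shape[0],:a.shape[1]]=a;o[:349,a.shape[1]:]=b
cv2.imwrite('pics/c1.png',o);print(o.shape)
E
```

```text
(350, 716, 3)
```

View pics/c1.png

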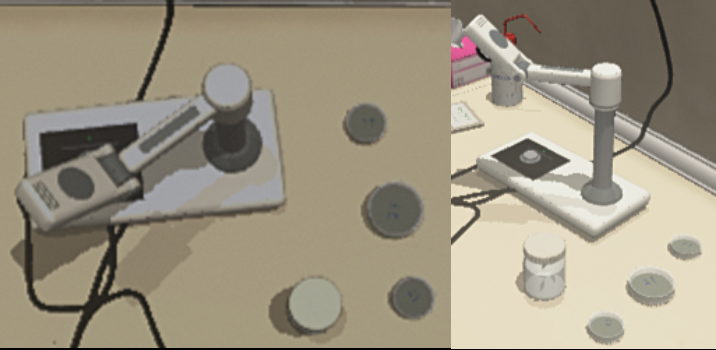

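```bash
python3 - <<'E'
from h import *
for n in('top','scene'):
    f=cam(n);P=cloud(f).astype(np.float32); X,Y,Z=P[...,0],P[...,1],P[...,2]
    roi=(X>.25)&(X<.75)&(Y>-.42)&(Y<.35)
    def comps(lab,lo,hi,mn):
        k,l,s,c=cv2.connectedComponentsWithStats((roi&(Z>lo)&(Z<hi)).astype(np.uint8))
        for i in range(1,k):
            if s[i,4]>mn:
                q=P[l==i]; cc,r=cv2.minEnclosingCircle(np.ascontiguousarray(q[:,:2])); print(n,lab,s[i],np.round(cc,4),round(r,4),np.median(q[:,2]).round(4))
    comps('top',.231,.241,15); comps('low',.006,.020,60); comps('jar',.066,.08,60); comps('button',.036,.046,15)
    m=roi&(Z>.19)&(Z<.42)&(Y<.25)&(np.hypot(X-.614,Y+.16)<.26)
    d=np.hypot(X-.614,Y+.16)
    for lo,hi in((.03,.05),(.05,.07),(.07,.09),(.09,.11),(.12,.14),(.14,.16),(.16,.18),(.18,.2),(.2,.22)):
        q=P[m&(d>lo)&(d<hi)]
        if len(q)>5: print(lo,len(q),q.mean(0).round(4),q[:,2].max().round(4))
    # slab edges
    q=P[roi&(Z>.026)&(Z<.034)&(Y>-.22)&(Y<.1)]; h=cv2.convexHull(np.ascontiguousarray(q[:,:2]));print(cv2.boxPoints(cv2.minAreaRect(h)).round(4).tolist())
    print(len(q),cv2.minAreaRect(h))
E
```

```text
top top [264 141  24  23 420] [ 0.6146 -0.1604] 0.0213 0.2356
top top [209 183  20  29  90] [ 0.5329 -0.0558] 0.0258 0.2373
top low [ 94 130  22  22  85] [0.711  0.2327] 0.0291 0.0128
top low [334 160  20  21 321] [ 0.645  -0.3047] 0.0231 0.0107
top low [  75  171   53   38 1109] [0.5978 0.2302] 0.0617 0.0081
top low [344 198  28  29 627] [ 0.5492 -0.3334] 0.0309 0.0145
top low [ 173  207  116  146 1403] [ 0.4064 -0.0569] 0.1987 0.0103
top low [356 245  21  21 350] [ 0.4558 -0.3509] 0.0228 0.0106
top low [ 54 250  47  26 175] [0.4376 0.2711] 0.0539 0.01
top jar [ 84 120  22  24  97] [0.7105 0.2316] 0.0292 0.0743
top jar [305 245  27  27 552] [ 0.4435 -0.2443] 0.027 0.0715
top button [ 93 126  18  22  55] [0.7088 0.2283] 0.0281 0.041
top button [ 42 146   4  15  31] [0.6703 0.3487] 0.0164 0.0402
top button [263 168  30  26 269] [ 0.6149 -0.1594] 0.0315 0.0408
top button [283 334  17  22 222] [ 0.2698 -0.1924] 0.0221 0.041
0.03 152 [ 0.5891 -0.1297  0.2262] 0.2314
0.05 153 [ 0.5765 -0.1136  0.2263] 0.2319
0.07 154 [ 0.5643 -0.0976  0.2261] 0.2323
0.09 157 [ 0.552  -0.0815  0.2257] 0.23
[... 1725 characters left out ...]
 0.0273 0.0412
scene button [164 315  24  21 293] [ 0.2708 -0.1956] 0.0223 0.0416
0.03 122 [ 0.5852 -0.133   0.2225] 0.2307
0.05 132 [ 0.5724 -0.1172  0.2225] 0.2304
0.07 120 [ 0.5597 -0.101   0.2226] 0.231
0.09 123 [ 0.5473 -0.085   0.2224] 0.2303
0.12 291 [ 0.5287 -0.063   0.2367] 0.2574
0.14 282 [ 0.5143 -0.0488  0.2569] 0.2745
0.16 312 [ 0.5022 -0.0328  0.2705] 0.291
0.18 78 [ 0.4899 -0.0241  0.2802] 0.2919
[[0.2442999929189682, -0.1972000002861023], [0.4327000081539154, -0.4142000079154968], [0.7878999710083008, -0.10589999705553055], [0.5995000004768372, 0.11110000312328339]]
3292 ((0.5160996913909912, -0.15153980255126953), (0.4703315496444702, 0.2874147891998291), 40.956268310546875)
```

```bash
cat >> h.py <<'E'
from scipy.spatial.transform import Rotation as Ro
def row(p,yaw,s=None,claw=None):
    "shift mm and az deg (tool axes) to TCP p with the tool down at yaw (deg)"
    s=s or get_state(); R0=Ro.from_euler('xyz',s['ee_rot'])
    d=R0.inv().apply(np.array(p)-s['eef_pos'])*1000
    r=(R0.inv()*Ro.from_euler('xyz',[180,0,yaw],degrees=True)).as_rotvec(degrees=True)
    return d.round(1).tolist()+r.round(1).tolist()
C=np.array([.6146,-.162])
def pol(r,ang,z): a=np.radians(ang); return [*(C+r*np.array([np.cos(a),np.sin(a)])),z]
E
python3 - <<'E'
from h import *
s=get_state()
print(row([.2824,.6129,.56],-114.7)); 
p=pol(.062,127.6,.56);print(p,row(p,-114.7-125),row(pol(.062,127.6,.38),37.6))
E
```

```text
[0.2, 0.0, -155.7, -0.0, -0.0, -0.0]
[np.float64(0.5767709998381214), np.float64(-0.11287804211197819), 0.56] [536.2, -571.1, -155.3, -0.0, -0.0, 125.0] [536.1, -571.1, 24.7, 0.0, -0.0, -152.3]
```

Emit:
{"name": "drive_tool", "arguments": {"moves": [[0,0,-60,0,0,0,-1],[0,0,-120,0,0,0,-1],[30,-30,-156,0,0,10,-1],[70,-75,-156,0,0,20,-1],[110,-117,-156,0,0,30,-1],[150,-160,-156,0,0,40,-1],[190,-202,-156,0,0,50,-1],[230,-245,-156,0,0,60,-1],[270,-288,-156,0,0,70,-1],[310,-330,-156,0,0,80,-1],[350,-373,-156,0,0,90,-1],[390,-415,-156,0,0,100,-1]]}}

```text
t: 1.8
eef_pos: [0.4963, 0.0832, 0.561]
ee_rot: [3.141, 0.0, 2.53]
force: [1.3, 0.6, -0.2]
width: 0.0878
```

```bash
python3 - <<'E'
from h import *
s=get_state();print(s['t'],s['q'].round(2),s['eef_pos'],np.degrees(s['ee_rot']))
print(row(pol(.062,127.6,.56),37.6))
E
```

```text
1.8 [ 0.56  0.01 -0.08 -0.   -1.48 -1.17] [0.49633822 0.08318132 0.56099982] [1.79954002e+02 1.92107832e-02 1.44946188e+02]
[-178.4, -114.3, 1.0, 0.0, -0.0, 107.3]
```

Emit:
{"name": "drive_tool", "arguments": {"moves": [[-25,-15,0,0,0,10,-1],[-60,-38,0,0,0,20,-1],[-100,-64,0,0,0,30,-1],[-140,-90,0,0,0,40,-1],[-178,-114,1,0,0,50,-1],[-178,-114,1,0,0,60,-1],[-178,-114,1,0,0,70,-1],[-178,-114,1,0,0,80,-1],[-178,-114,1,0,0,90,-1],[-178,-114,1,0,0,100,-1],[-178,-114,1,0,0,107,-1],[-178,-114,1,0,0,107,-1]]}}

```text
t: 3.3
eef_pos: [0.5774, -0.11, 0.5597]
ee_rot: [-3.142, -0.0, 0.669]
force: [0.1, 0.8, 0.4]
width: 0.0875
```

```bash
python3 - <<'E'
from h import *
s=get_state();print(s['t'],s['q'].round(2),s['eef_pos'],np.degrees(s['ee_rot']))
print(row(pol(.062,127.6,.382),37.6))
a=cam('scene','s1');b=cam('top','t1')
o=np.hstack([cv2.imread('pics/s1.png')[20:400,180:540],cv2.imread('pics/t1.png')[20:400,130:490]]);cv2.imwrite('pics/c2.png',o)
E
```

```text
3.3 [ 0.14  0.16  0.08 -0.   -1.5  -2.62] [ 0.57743172 -0.10996706  0.55965397] [-1.79996205e+02 -8.75319936e-04  3.83112026e+01]
[-2.3, 1.9, 177.7, -0.0, -0.0, 0.7]
```

View pics/c2.png

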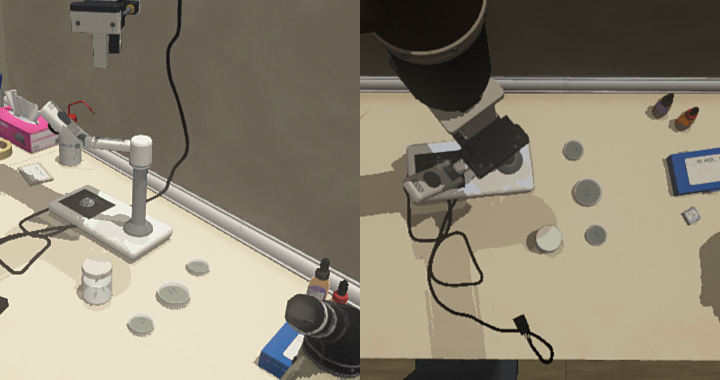

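Emit:
{"name": "drive_tool", "arguments": {"moves": [[-2,2,50,0,0,0.7,-1],[-2,2,100,0,0,0.7,-1],[-2,2,140,0,0,0.7,-1],[-2,2,160,0,0,0.7,-1],[-2,2,178,0,0,0.7,-1],[-2,2,178,0,0,0.7,-1]]}}

```text
t: 4.15
eef_pos: [0.5768, -0.1128, 0.3803]
ee_rot: [-3.14, 0.002, 0.657]
force: [-0.5, 0.6, 0.3]
width: 0.0878
```

Emit:
{"name": "drive_tool", "arguments": {"moves": [[0,0,0,0,0,0,0.3],[0,0,0,0,0,0,0.5],[0,0,0,0,0,0,0.6],[0,0,0,0,0,0,0.8],[0,0,0,0,0,0,0.8],[0,0,0,0,0,0,0.8]], "grip_force": 5}}

```text
t: 4.9
eef_pos: [0.5772, -0.1128, 0.3817]
ee_rot: [3.142, -0.0, 0.656]
force: [0.1, -0.3, -0.4]
width: 0.0331
```

```bash
python3 - <<'E'
from h import *
s=get_state();print(s['t'],s['q'].round(2),s['eef_pos'],s['force'],np.degrees(s['ee_rot']))
p=s['eef_pos'];d=p[:2]-C;r=np.hypot(*d);a0=np.degrees(np.arctan2(d[1],d[0]));print(r,a0)
y0=np.degrees(s['ee_rot'][2])
for k in range(1,13):
    th=(249.5-a0)*k/12
    print(row(pol(r,a0+th,p[2]),y0+th,s))
E
```

```text
4.9 [ 0.14  0.23 -0.22 -0.   -1.12 -2.63] [ 0.57715926 -0.11277562  0.38168591] [ 0.11676887 -0.25211073 -0.37204114] [ 1.79999877e+02 -3.91594934e-04  3.75619057e+01]
0.061845361680452654 127.2571128976879
[-10.9, 0.9, -0.0, 0.0, -0.0, -10.2]
[-21.6, 3.8, -0.0, 0.0, -0.0, -20.4]
[-31.5, 8.4, -0.0, 0.0, -0.0, -30.6]
[-40.4, 14.8, -0.0, 0.0, -0.0, -40.7]
[-48.1, 22.6, -0.0, 0.0, -0.0, -50.9]
[-54.3, 31.7, -0.0, 0.0, -0.0, -61.1]
[-58.8, 41.7, -0.0, 0.0, -0.0, -71.3]
[-61.4, 52.4, -0.0, 0.0, -0.0, -81.5]
[-62.2, 63.3, -0.0, 0.0, -0.0, -91.7]
[-60.9, 74.2, -0.0, 0.0, -0.0, -101.9]
[-57.8, 84.8, -0.0, 0.0, -0.0, -112.1]
[-52.8, 94.6, -0.0, 0.0, -0.0, -122.2]
```

Emit:
{"name": "drive_tool", "arguments": {"moves": [[0,0,0,0,0,0,0.8],[0,0,0,0,0,0,0.8],[0,0,0,0,0,0,0.8]]}}

```text
t: 5.28
eef_pos: [0.5775, -0.1124, 0.3817]
ee_rot: [3.142, -0.001, 0.656]
force: [3.2, 5.1, -0.5]
width: 0.0224
```

Emit:
{"name": "drive_tool", "arguments": {"moves": [[-10.9,0.9,0,0,0,-10.2,0.8],[-21.6,3.8,0,0,0,-20.4,0.8],[-31.5,8.4,0,0,0,-30.6,0.8],[-40.4,14.8,0,0,0,-40.7,0.8]]}}

```text
t: 5.78
eef_pos: [0.5549, -0.149, 0.3817]
ee_rot: [3.139, -0.001, 1.372]
force: [6.5, 3.4, -3.9]
width: 0.0218
```

```bash
python3 - <<'E'
from h import *
s=get_state();print(s['t'],s['width'],s['q'].round(2),s['eef_pos'],s['force'],np.degrees(s['ee_rot']))
p=s['eef_pos'];d=p[:2]-C;r=np.hypot(*d);a0=np.degrees(np.arctan2(d[1],d[0]));print(r,a0)
a0=168.;r=.0618
y0=a0-90
for k in range(1,10):
    th=(249.5-a0)*k/9
    print(row(pol(r,a0+th,.3815),y0+th,s))
E
```

```text
5.775 0.02176327979481433 [ 0.08  0.21 -0.25 -0.   -1.11 -1.85] [ 0.55487905 -0.14900487  0.38173611] [ 6.49508854  3.41462437 -3.89003153] [ 1.79858423e+02 -6.37357015e-02  7.86125525e+01]
0.0611184493115443 167.7239402584543
[-10.0, -0.0, 0.2, 0.1, -0.1, -8.4]
[-19.5, 2.2, 0.2, 0.2, -0.0, -17.5]
[-28.6, 5.8, 0.2, 0.2, -0.0, -26.6]
[-36.9, 10.9, 0.2, 0.2, -0.0, -35.6]
[-44.4, 17.2, 0.2, 0.2, -0.0, -44.7]
[-50.8, 24.5, 0.2, 0.2, 0.0, -53.7]
[-55.9, 32.8, 0.3, 0.2, 0.0, -62.8]
[-59.7, 41.8, 0.3, 0.2, 0.0, -71.8]
[-62.0, 51.3, 0.3, 0.2, 0.0, -80.9]
```

Grip holds the arm; continue the swing.

Emit:
{"name": "drive_tool", "arguments": {"moves": [[-10.0,0,0.2,0,0,-8.4,0.8],[-19.5,2.2,0.2,0,0,-17.5,0.8],[-28.6,5.8,0.2,0,0,-26.6,0.8],[-36.9,10.9,0.2,0,0,-35.6,0.8],[-44.4,17.2,0.2,0,0,-44.7,0.8],[-50.8,24.5,0.2,0,0,-53.7,0.8],[-55.9,32.8,0.2,0,0,-62.8,0.8],[-59.7,41.8,0.2,0,0,-71.8,0.8],[-62,51.3,0.2,0,0,-80.9,0.8],[-62,51.3,0.2,0,0,-80.9,0.8],[-62,51.3,0.2,0,0,-80.9,0.8]]}}

```text
t: 7.15
eef_pos: [0.5922, -0.2204, 0.3818]
ee_rot: [3.141, 0.002, 2.774]
force: [5.6, 1.2, -0.2]
width: 0.0222
```

```bash
cat >> h.py <<'E'
def meas(n):
    f=cam(n);P=cloud(f).astype(np.float32); X,Y,Z=P[...,0],P[...,1],P[...,2]
    off={'top':np.array([.6146,-.1604]),'scene':np.array([.6146,-.1632])}[n]; dish={'top':np.array([.5492,-.3334]),'scene':np.array([.5512,-.3359])}[n]
    u=(dish-off)/np.hypot(*(dish-off)); v=np.array([-u[1],u[0]])
    A=(X-off[0])*u[0]+(Y-off[1])*u[1]; B=(X-off[0])*v[0]+(Y-off[1])*v[1]
    print(n,'dish range',np.hypot(*(dish-off)))
    return A,B,Z
E
python3 - <<'E'
from h import *
s=get_state();print(s['t'],s['width'],s['q'].round(2),s['eef_pos'],s['force'],np.degrees(s['ee_rot']))
d=s['eef_pos'][:2]-C;print(np.hypot(*d),np.degrees(np.arctan2(d[1],d[0])))
for n in('scene','top'):
    A,B,Z=meas(n)
    for lo in np.arange(.1,.22,.01):
        m=(A>lo)&(A<lo+.01)&(abs(B)<.07)&(Z>.2)&(Z<.31)
        if m.sum()>8:print(lo.round(2),m.sum(),'lat',np.percentile(B[m],[3,50,97]).round(4),'z',np.percentile(Z[m],[50,97]).round(4))
E
```

```text
7.15 0.022211649287138997 [-0.05  0.3  -0.12  0.   -1.14 -0.32] [ 0.59218624 -0.22037286  0.38176179] [ 5.56940759  1.1952091  -0.23186184] [1.79989832e+02 1.10015196e-01 1.58960835e+02]
0.0625281380586863 -111.0055793498892
scene dish range 0.18396969859191484
0.1 169 lat [-0.0423  0.0215  0.0422] z [0.2855 0.2944]
0.11 24 lat [-0.0278 -0.0266 -0.0255] z [0.2204 0.2298]
0.12 71 lat [-0.0274 -0.0211 -0.0012] z [0.2164 0.2378]
0.13 43 lat [-0.0278 -0.0267 -0.0139] z [0.231  0.2467]
0.14 48 lat [-0.0278 -0.0267 -0.0146] z [0.2396 0.2568]
0.15 43 lat [-0.0284 -0.0272 -0.0197] z [0.25  0.268]
0.16 72 lat [-0.0288 -0.0252  0.0124] z [0.2518 0.2738]
0.17 224 lat [-0.0289 -0.015   0.0086] z [0.2564 0.2903]
0.18 319 lat [-0.0289 -0.0087  0.0125] z [0.284  0.2906]
0.19 165 lat [-0.0257 -0.0064  0.0129] z [0.2795 0.2849]
top dish range 0.1849490740717563
0.1 110 lat [-0.0461 -0.0106  0.0082] z [0.2271 0.2941]
0.11 154 lat [-0.0266 -0.0051  0.0181] z [0.2268 0.2306]
0.12 165 lat [-0.0268 -0.0065  0.0169] z [0.2321 0.2424]
0.13 167 lat [-0.0267 -0.008   0.017 ] z [0.246  0.2521]
0.14 169 lat [-0.0271 -0.0093  0.0149] z [0.2559 0.2629]
0.15 174 lat [-0.0273 -0.0085  0.015 ] z [0.2664 0.2718]
0.16 182 lat [-0.0277 -0.0091  0.0147] z [0.2743 0.2801]
0.17 187 lat [-0.0279 -0.0084  0.0149] z [0.2835 0.2903]
0.18 172 lat [-0.0281 -0.0083  0.014 ] z [0.288  0.2914]
0.19 79 lat [-0.0261 -0.0058  0.0137] z [0.2822 0.2853]
```

Emit:
{"name": "drive_tool", "arguments": {"moves": [[-2.4,0,0,0,0,-2.2,0.8],[-2.4,0,0,0,0,-2.2,0.8],[-2.4,0,0,0,0,-2.2,0.8],[-2.4,0,0,0,0,-2.2,-0.2],[-2.4,0,0,0,0,-2.2,-0.6],[-2.4,0,0,0,0,-2.2,-0.6],[-2.4,0,0,0,0,-2.2,-0.6]]}}

```text
t: 8.12
eef_pos: [0.594, -0.2212, 0.3813]
ee_rot: [-3.141, -0.0, 2.816]
force: [0.3, -0.7, -0.6]
width: 0.0569
```

```bash
cat >> h.py <<'E'
def head():
    for n in('scene','top'):
        A,B,Z=meas(n)
        for lo in np.arange(.12,.22,.01):
            m=(A>lo)&(A<lo+.01)&(abs(B)<.04)&(Z>.22)&(Z<.3)
            if m.sum()>8: b=np.percentile(B[m],[3,97]);print(lo.round(2),m.sum(),'lat',b.round(4),b.mean().round(4),'z',np.percentile(Z[m],[50,97]).round(4))
E
python3 - <<'E'
from h import *
s=get_state();print(s['t'],s['width'],s['eef_pos'],s['force'])
head()
E
```

```text
8.125 0.05685185446349269 [ 0.5939792  -0.22122216  0.38129641] [ 0.2700905  -0.68101577 -0.64885231]
scene dish range 0.18396969859191484
0.12 27 lat [-0.0257 -0.0235] -0.0246 z [0.2295 0.2394]
0.13 34 lat [-0.0257 -0.021 ] -0.0233 z [0.2317 0.2472]
0.14 53 lat [-0.026  -0.0112] -0.0186 z [0.2375 0.2569]
0.15 46 lat [-0.0266 -0.0175] -0.022 z [0.2496 0.2668]
0.16 72 lat [-0.0265  0.0146] -0.006 z [0.2528 0.2763]
0.17 216 lat [-0.0262  0.01  ] -0.0081 z [0.2556 0.2901]
0.18 324 lat [-0.0263  0.0149] -0.0057 z [0.2846 0.291 ]
0.19 170 lat [-0.0232  0.0158] -0.0037 z [0.2794 0.2855]
top dish range 0.1849490740717563
0.12 158 lat [-0.0248  0.0192] -0.0028 z [0.2326 0.243 ]
0.13 166 lat [-0.0246  0.0184] -0.0031 z [0.2462 0.2527]
0.14 168 lat [-0.0249  0.0175] -0.0037 z [0.2564 0.2626]
0.15 179 lat [-0.0251  0.018 ] -0.0036 z [0.2657 0.272 ]
0.16 179 lat [-0.0249  0.0168] -0.004 z [0.2745 0.2796]
0.17 188 lat [-0.0252  0.0175] -0.0038 z [0.2834 0.2895]
0.18 172 lat [-0.0252  0.0171] -0.004 z [0.288  0.2911]
0.19 82 lat [-0.0233  0.0169] -0.0032 z [0.2816 0.286 ]
```

Emit:
{"name": "drive_tool", "arguments": {"moves": [[-1.4,0,0,0,0,-1.3,0.3],[-1.4,0,0,0,0,-1.3,0.8],[-1.4,0,0,0,0,-1.3,0.8],[-1.4,0,0,0,0,-1.3,0.8],[-1.4,0,0,0,0,-1.3,0.8],[-1.4,0,0,0,0,-1.3,0.8],[-1.4,0,0,0,0,-1.3,0.8]], "grip_force": 15}}

```text
t: 9.1
eef_pos: [0.595, -0.2217, 0.3814]
ee_rot: [-3.141, -0.001, 2.839]
force: [-3.2, -0.2, 0.9]
width: 0.0223
```

```bash
python3 - <<'E'
from h import *
s=get_state();print(s['t'],s['width'],s['eef_pos'],s['force'])
head()
E
```

```text
9.1 0.022315031301882934 [ 0.59502091 -0.22170341  0.38139485] [-3.15690999 -0.18946828  0.90201765]
scene dish range 0.18396969859191484
0.12 24 lat [-0.0228 -0.0205] -0.0216 z [0.2289 0.2391]
0.13 36 lat [-0.0224 -0.0179] -0.0202 z [0.2334 0.2458]
0.14 52 lat [-0.0218 -0.006 ] -0.0139 z [0.2368 0.254 ]
0.15 53 lat [-0.0223 -0.0125] -0.0174 z [0.2494 0.265 ]
0.16 71 lat [-0.022  0.019] -0.0015 z [0.2532 0.2762]
0.17 223 lat [-0.0217  0.0137] -0.004 z [0.2556 0.2902]
0.18 304 lat [-0.0211  0.0197] -0.0007 z [0.2848 0.2909]
0.19 177 lat [-0.0183  0.0193] 0.0005 z [0.2797 0.2857]
top dish range 0.1849490740717563
0.12 159 lat [-0.0212  0.0223] 0.0005 z [0.2327 0.2421]
0.13 168 lat [-0.0211  0.0216] 0.0003 z [0.2462 0.2514]
0.14 170 lat [-0.0209  0.021 ] 0.0001 z [0.256  0.2632]
0.15 174 lat [-0.0208  0.0215] 0.0004 z [0.2659 0.2717]
0.16 184 lat [-0.0207  0.0211] 0.0002 z [0.2741 0.2807]
0.17 187 lat [-0.0204  0.0218] 0.0007 z [0.2833 0.2896]
0.18 173 lat [-0.0203  0.0221] 0.0009 z [0.2877 0.2915]
0.19 79 lat [-0.0181  0.0208] 0.0013 z [0.2822 0.2865]
```

Emit:
{"name": "drive_tool", "arguments": {"moves": [[0,0,0,0,0,0,0],[0,0,0,0,0,0,-0.6],[0,0,0,0,0,0,-0.6],[0,0,0,0,0,0,-0.6],[0,0,-50,0,0,0,-0.6],[0,0,-107,0,0,0,0],[0,-40,-110,0,0,0,1],[0,-80,-110,0,0,0,1],[0,-103,-110,0,0,0,1],[0,-103,-110,0,0,0,1],[0,-103,-110,0,0,0,1],[0,-103,-110,0,0,0,1]]}}

```text
t: 10.7
eef_pos: [0.565, -0.3192, 0.4914]
ee_rot: [3.141, -0.0, 2.84]
force: [-0.0, 0.1, 0.7]
width: 0.0057
```

```bash
python3 - <<'E'
from h import *
s=get_state();print(s['t'],s['width'],s['eef_pos'],s['force'],s['ee_rot'])
d=s['eef_pos'][:2]-C;print(np.hypot(*d),np.degrees(np.arctan2(d[1],d[0])))
a=cam('scene','s2');b=cam('top','t2')
o=np.hstack([cv2.imread('pics/s2.png')[60:400,200:550],cv2.imread('pics/t2.png')[60:400,200:550]]);cv2.imwrite('pics/c3.png',o)
E
```

```text
10.7 0.005651539909523054 [ 0.56500705 -0.31916744  0.49141357] [-0.02333581  0.13290973  0.6707584 ] [ 3.14148292e+00 -2.78229531e-05  2.83990114e+00]
0.16480614635340787 -107.51268076780443
```

View pics/c3.png

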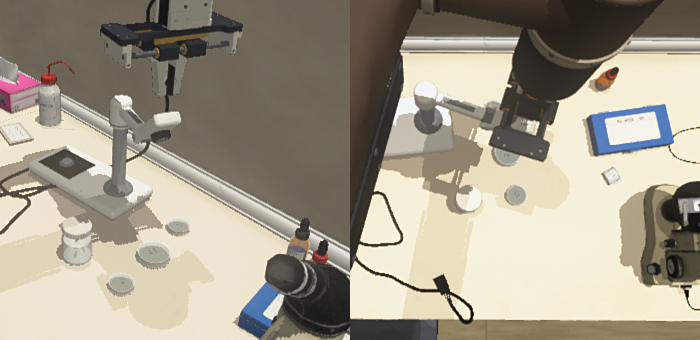

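```bash
python3 - <<'E'
from h import *
s=get_state()
for r,z in((.165,.312),(.168,.297),(.173,.287),(.180,.277),(.187,.267),(.193,.257),(.197,.247),(.2,.239),(.2,.236)): print(row(pol(r,249.6,z+.178),159.6,s))
E
```

```text
[8.3, 0.1, 1.5, 0.0, 0.0, 3.1]
[8.5, -2.9, 16.5, 0.0, 0.0, 3.1]
[8.7, -7.9, 26.5, 0.0, 0.0, 3.1]
[9.1, -14.9, 36.5, 0.0, 0.0, 3.1]
[9.5, -21.9, 46.5, 0.0, 0.0, 3.1]
[9.8, -27.9, 56.5, 0.0, 0.0, 3.1]
[10.0, -31.9, 66.5, 0.0, 0.0, 3.1]
[10.2, -34.9, 74.5, 0.0, 0.0, 3.1]
[10.2, -34.9, 77.5, 0.0, 0.0, 3.1]
```

Emit:
{"name": "drive_tool", "arguments": {"moves": [[8.3,0,1.5,0,0,3,1],[8.4,-3,12,0,0,3,1],[8.5,-3,17,0,0,3,1],[8.7,-8,26.5,0,0,3,1],[9.1,-15,36.5,0,0,3,1],[9.5,-22,46.5,0,0,3,1],[9.8,-28,56.5,0,0,3,1],[10,-32,66.5,0,0,3,1],[10.2,-35,74.5,0,0,3,1],[10.2,-35,77.5,0,0,3,1],[10.2,-35,77.5,0,0,3,1]]}}

```text
t: 12.18
eef_pos: [0.5443, -0.3503, 0.4137]
ee_rot: [-3.142, -0.001, 2.787]
force: [-0.4, 0.2, 0.2]
width: 0.0004
```

```bash
python3 - <<'E'
from h import *
s=get_state();print(s['t'],s['width'],s['eef_pos'],s['force'])
d=s['eef_pos'][:2]-C;print(np.hypot(*d),s['eef_pos'][2]-.178)
head()
E
```

```text
12.175 0.0004281037707111385 [ 0.54433517 -0.35025062  0.41368823] [-0.37555349  0.23247925  0.18934958]
0.20093641541846302 0.23568822642272974
scene dish range 0.18396969859191484
0.12 84 lat [-0.0223  0.0115] -0.0054 z [0.2277 0.2307]
0.13 36 lat [-0.0219  0.0015] -0.0102 z [0.2289 0.2311]
0.14 55 lat [-0.0218  0.0031] -0.0094 z [0.2311 0.2328]
0.15 45 lat [-0.0218 -0.0028] -0.0123 z [0.2314 0.2334]
0.16 41 lat [-0.0215 -0.0076] -0.0145 z [0.2311 0.2343]
0.17 42 lat [-0.0217 -0.0121] -0.0169 z [0.2307 0.2349]
0.18 42 lat [-0.0221 -0.0137] -0.0179 z [0.2322 0.2536]
0.19 110 lat [-0.0239 -0.014 ] -0.019 z [0.2511 0.2865]
0.2 414 lat [-0.0237  0.0163] -0.0037 z [0.2595 0.2893]
0.21 692 lat [-0.0219  0.0187] -0.0016 z [0.2524 0.291 ]
top dish range 0.1849490740717563
0.12 145 lat [-0.0208  0.0225] 0.0009 z [0.2269 0.2302]
0.13 109 lat [-0.0208  0.0234] 0.0013 z [0.2274 0.2307]
0.14 145 lat [-0.0203  0.0216] 0.0007 z [0.2297 0.2327]
0.15 151 lat [-0.0203  0.0221] 0.0009 z [0.2303 0.233 ]
0.16 124 lat [-0.0205  0.0231] 0.0013 z [0.2313 0.234 ]
0.17 13 lat [-0.0207 -0.0161] -0.0184 z [0.2281 0.2307]
0.19 13 lat [-0.0346 -0.0181] -0.0264 z [0.2327 0.2996]
0.2 23 lat [-0.0347 -0.0178] -0.0262 z [0.2302 0.2993]
0.21 9 lat [-0.0343 -0.0171] -0.0257 z [0.2298 0.2992]
```

Emit:
{"name": "drive_tool", "arguments": {"moves": [[0,0,0.7,0,0,0,1],[0,0,1.2,0,0,0,1],[0,0,1.7,0,0,0,1],[0,0,1.7,0,0,0,1]]}}

```text
t: 12.78
eef_pos: [0.5445, -0.3503, 0.4124]
ee_rot: [-3.142, 0.0, 2.787]
force: [0.1, -0.0, 1.5]
width: 0.0006
```

Emit:
{"name": "drive_tool", "arguments": {"moves": [[0,0,-20,0,0,0,1],[-30,-50,-60,0,0,0,1],[-60,-100,-90,0,0,0,1],[-100,-140,-90,0,0,0,1],[-100,-140,-90,0,0,0,1]]}}

```text
t: 13.4
eef_pos: [0.5905, -0.52, 0.4981]
ee_rot: [3.141, -0.004, 2.783]
force: [-0.8, 1.1, -1.2]
width: 0.0005
```

```bash
cat >> h.py <<'E'
def tilt(lo=.235,):
    for n in('scene','top'):
        A,B,Z=meas(n)
        m=(A>.14)&(A<.207)&(abs(B)<.018)&(Z>.224)&(Z<.25)
        a,z=A[m],Z[m]
        for _ in range(4):
            p=np.polyfit(a,z,1); e=z-np.polyval(p,a); k=abs(e)<.003; a,z=a[k],z[k]
        print('TILT',n,len(a),p,'z at .12',np.polyval(p,.12),'tip z.21',np.polyval(p,.21))
        m=(A>.04)&(A<.1)&(abs(B)<.02)&(Z>.222)&(Z<.24)
        p=np.polyfit(A[m],Z[m],1);print('arm slope',m.sum(),p,np.median(Z[m]))
        m=(A>.04)&(A<.1)&(abs(B)<.02)&(Z>.222)&(Z<.24)
        p=np.polyfit(A[m],B[m],1);print('arm dir',p,np.polyval(p,.18))
E
python3 - <<'E'
from h import *
s=get_state();print(s['t'],s['eef_pos'],s['force'])
head();tilt()
a=cam('scene','s3');b=cam('top','t3')
o=np.hstack([cv2.imread('pics/s3.png')[60:400,200:550],cv2.imread('pics/t3.png')[60:400,200:550]]);cv2.imwrite('pics/c4.png',o)
E
```

```text
13.4 [ 0.59046614 -0.52001542  0.498082  ] [-0.8465449   1.10891884 -1.20648845]
scene dish range 0.18396969859191484
0.12 109 lat [-0.0212  0.02  ] -0.0006 z [0.2278 0.2307]
0.13 46 lat [-0.0221  0.0228] 0.0004 z [0.2295 0.2312]
0.14 84 lat [-0.0216  0.0203] -0.0007 z [0.231  0.2322]
0.15 76 lat [-0.0214  0.0217] 0.0002 z [0.2315 0.2334]
0.16 87 lat [-0.0213  0.0195] -0.0009 z [0.2332 0.2344]
0.17 93 lat [-0.0215  0.0189] -0.0013 z [0.2334 0.2349]
0.18 109 lat [-0.0214  0.0184] -0.0015 z [0.2335 0.2354]
0.19 96 lat [-0.0216  0.0209] -0.0004 z [0.2335 0.2349]
0.2 119 lat [-0.0215  0.0194] -0.0011 z [0.2343 0.2357]
0.21 253 lat [-0.0195  0.0212] 0.0009 z [0.2279 0.2346]
top dish range 0.1849490740717563
scene dish range 0.18396969859191484
TILT scene 431 [0.05246299 0.2240918 ] z at .12 0.23038735546773018 tip z.21 0.23510902458982424
arm slope 211 [-0.00324709  0.2281206 ] 0.22844796
arm dir [ 0.00053101 -0.00189869] -0.0018031065298676208
top dish range 0.1849490740717563Traceback (most recent call last):
  File "<stdin>", line 3, in <module>
  File "h.py", line 44, in tilt
    p=np.polyfit(a,z,1); e=z-np.polyval(p,a); k=abs(e)<.003; a,z=a[k],z[k]
    raise TypeError("expected non-empty vector for x")
TypeError: expected non-empty vector for x
```

```bash
python3 - <<'E'
from h import *
print(row([.591,-.013,.49],159.6-40),row([.591,-.013,.49],159.6))
E
```

```text
[173.2, 472.0, 12.3, -0.0, -0.0, 40.1] [173.2, 472.0, 12.3, 0.0, -0.0, 0.1]
```

Emit:
{"name": "drive_tool", "arguments": {"moves": [[20,54,0,0,0,0,1],[40,108,0,0,0,0,1],[60,162,0,0,0,0,1],[80,216,0,0,0,0,1],[100,270,0,0,0,0,1],[120,324,0,0,0,0,1],[140,378,5,0,0,0,1],[158,430,10,0,0,0,1],[173,472,12,0,0,0,1],[173,472,12,0,0,0,1],[173,472,12,0,0,0,1]]}}

```text
t: 14.98
eef_pos: [0.5904, -0.0131, 0.4914]
ee_rot: [3.141, 0.001, 2.789]
force: [-0.0, -0.1, -0.2]
width: 0.0005
```

```bash
python3 - <<'E'
from h import *
s=get_state();print(s['t'],s['eef_pos'],s['force'])
a=cam('scene','s3');b=cam('top','t3')
o=np.hstack([cv2.imread('pics/s3.png')[60:400,200:550],cv2.imread('pics/t3.png')[60:400,150:500]]);cv2.imwrite('pics/c4.png',o)
head();tilt()
for f in(a,b):
    P=cloud(f).astype(np.float32);X,Y,Z=P[...,0],P[...,1],P[...,2]
    for x,y in((.550,-.334),(.4435,-.246)):
        m=(np.hypot(X-x,Y-y)<.05)&(Z>.006)&(Z<.09); q=P[m]; print(m.sum(),np.round(cv2.minEnclosingCircle(np.ascontiguousarray(q[:,:2]))[0],4) if m.sum() else 0)
E
```

```text
14.975 [ 0.5904285  -0.01311257  0.49137717] [-0.02536663 -0.05998516 -0.18614197]
scene dish range 0.18396969859191484
0.12 110 lat [-0.0224  0.0205] -0.001 z [0.2275 0.2304]
0.13 42 lat [-0.0214  0.0234] 0.001 z [0.2293 0.2314]
0.14 84 lat [-0.0213  0.0179] -0.0017 z [0.2309 0.2325]
0.15 80 lat [-0.0215  0.0205] -0.0005 z [0.2316 0.2334]
0.16 83 lat [-0.0214  0.0196] -0.0009 z [0.2328 0.2344]
0.17 93 lat [-0.0216  0.0195] -0.0011 z [0.2334 0.2353]
0.18 108 lat [-0.0213  0.0207] -0.0003 z [0.2337 0.2353]
0.19 99 lat [-0.0217  0.0204] -0.0006 z [0.2337 0.2351]
0.2 123 lat [-0.0213  0.0199] -0.0007 z [0.234  0.2361]
0.21 244 lat [-0.0194  0.0214] 0.001 z [0.228  0.2346]
top dish range 0.1849490740717563
0.12 147 lat [-0.0211  0.0227] 0.0008 z [0.2266 0.2304]
0.13 108 lat [-0.0211  0.023 ] 0.001 z [0.2274 0.2312]
0.14 148 lat [-0.0205  0.0223] 0.0009 z [0.2293 0.232 ]
0.15 149 lat [-0.0203  0.0225] 0.0011 z [0.2301 0.2327]
0.16 152 lat [-0.0203  0.0229] 0.0013 z [0.2313 0.2341]
0.17 151 lat [-0.0203  0.0228] 0.0012 z [0.2316 0.2354]
0.18 150 lat [-0.0205  0.023 ] 0.0013 z [0.2322 0.2347]
0.19 152 lat [-0.02    0.0223] 0.0011 z [0.2322 0.2356]
0.2 159 lat [-0.0202  0.0225] 0.0012 z [0.2328 0.2352]
0.21 90 lat [-0.019  0.021] 0.001 z [0.232  0.2363]
scene dish range 0.18396969859191484
TILT scene 433 [0.05524958 0.22359531] z at .12 0.23022525568772448 tip z.21 0.23519771811040685
arm slope 211 [-0.00028075  0.22796483] 0.22837143
arm dir [ 0.00203539 -0.00214962] -0.0017832533776427116
top dish range 0.1849490740717563
TILT top 723 [0.05707167 0.22172053] z at .12 0.2285691269685931 tip z.21 0.23370557686087365
arm slope 407 [-0.00235329  0.22724493] 0.22719502
arm dir [ 0.01173054 -0.00095733] 0.0011541624663494005
742 [ 0.5507 -0.3363]
1341 [ 0.4444 -0.2469]
622 [ 0.5493 -0.3328]
616 [ 0.4423 -0.2438]
```

View pics/c4.png

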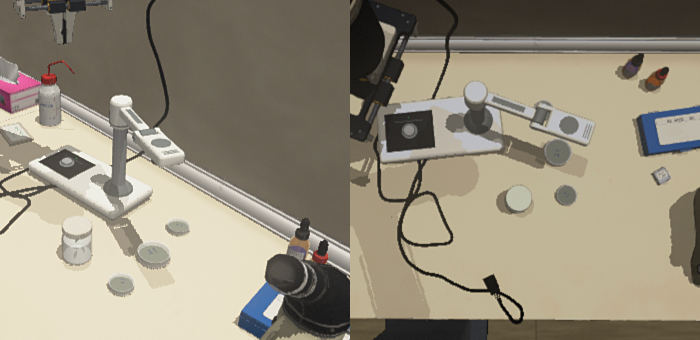

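Scene and top views show the arm out over the dish with the head nearly level. The button is in clear view, at about (208,190) in the full top frame. Aim error estimate: about 2.5 mm outward and 1 mm sideways. I'll locate the button precisely.

```bash
python3 - <<'E'
from h import *
for n in('top','scene'):
    f=cam(n);P=cloud(f).astype(np.float32);X,Y,Z=P[...,0],P[...,1],P[...,2]
    m=(np.hypot(X-.591,Y+.013)<.03)&(Z>.036)&(Z<.05);q=P[m]
    print(n,m.sum(),cv2.minEnclosingCircle(np.ascontiguousarray(q[:,:2])),np.median(q[:,2]))
print(row([.591,-.0125,.225],159.8))
E
```

```text
top 107 ((0.5906276106834412, -0.01054824236780405), 0.017570409923791885) 0.03936577
scene 62 ((0.5959337949752808, -0.01385541632771492), 0.018486469984054565) 0.040255997
[1.0, 1.5, 265.2, -0.0, -0.0, -0.2]
```

Emit:
{"name": "drive_tool", "arguments": {"moves": [[1,1.5,55,0,0,0,1],[1,1.5,110,0,0,0,1],[1,1.5,165,0,0,0,1],[1,1.5,215,0,0,0,1],[1,1.5,250,0,0,0,1],[1,1.5,265,0,0,0,1],[1,1.5,265,0,0,0,1],[1,1.5,265,0,0,0,1]]}}

```text
t: 16.38
eef_pos: [0.5918, -0.0118, 0.2268]
ee_rot: [3.14, 0.002, 2.787]
force: [0.1, -0.6, -0.5]
width: 0.0005
```

Emit:
{"name": "drive_tool", "arguments": {"moves": [[0,0,3,0,0,0,1],[0,0,6,0,0,0,1],[0,0,8,0,0,0,1],[0,0,9,0,0,0,1],[0,0,10,0,0,0,1],[0,0,10,0,0,0,1]]}}

```text
t: 17.12
eef_pos: [0.5911, -0.0118, 0.2154]
ee_rot: [3.141, 0.0, 2.787]
force: [-0.8, 1.4, 2.7]
width: 0.0005
```

Contact with 2.7 N at tip z 37.4 mm. Press further.

Emit:
{"name": "drive_tool", "arguments": {"moves": [[0,0,1,0,0,0,1],[0,0,2,0,0,0,1],[0,0,2,0,0,0,1],[0,0,2,0,0,0,1]]}}

```text
t: 17.62
eef_pos: [0.5911, -0.0118, 0.2143]
ee_rot: [3.141, 0.001, 2.787]
force: [-3.3, 1.2, 11.8]
width: 0.0003
```

Bottomed out: 11.8 N against about 4 N of spring. Lift off and check.

Emit:
{"name": "drive_tool", "arguments": {"moves": [[0,0,-5,0,0,0,1],[0,0,-30,0,0,0,1],[0,0,-80,0,0,0,1],[0,0,-140,0,0,0,1],[0,0,-200,0,0,0,1],[0,0,-260,0,0,0,1],[0,0,-260,0,0,0,1],[0,0,-260,0,0,0,1]]}}

```text
t: 18.62
eef_pos: [0.5907, -0.0119, 0.4728]
ee_rot: [3.141, -0.001, 2.786]
force: [-0.5, 0.6, -0.7]
width: 0.0005
```

```bash
python3 - <<'E'
from h import *
s=get_state();print(s['t'],s['eef_pos'],s['force'])
a=cam('scene','s5');b=cam('top');tilt()
for f in(a,b):
    P=cloud(f).astype(np.float32);X,Y,Z=P[...,0],P[...,1],P[...,2]
    for x,y in((.550,-.334),(.4435,-.246)):
        m=(np.hypot(X-x,Y-y)<.05)&(Z>.006)&(Z<.09); q=P[m]; print(m.sum(),np.round(cv2.minEnclosingCircle(np.ascontiguousarray(q[:,:2]))[0],4))
    m=(np.hypot(X-.591,Y+.0125)<.012)&(Z<.06);print('button z',np.percentile(Z[m],80))
E
```

```text
18.625 [ 0.59065203 -0.01187782  0.47283099] [-0.52099713  0.63975929 -0.74978885]
scene dish range 0.18396969859191484
TILT scene 427 [0.05260333 0.22411172] z at .12 0.23042412138009183 tip z.21 0.23515842116952165
arm slope 213 [0.00405582 0.22764439] 0.22858575
arm dir [ 0.00700256 -0.00257717] -0.0013167057078000137
top dish range 0.1849490740717563
TILT top 737 [0.05764549 0.22163394] z at .12 0.22855139729293023 tip z.21 0.23373949166382188
arm slope 403 [-0.01106415  0.22789926] 0.22729607
arm dir [ 0.01183531 -0.00084762] 0.0012827314565992125
740 [ 0.5507 -0.3351]
1337 [ 0.4438 -0.2472]
button z 0.040756248
624 [ 0.551  -0.3429]
617 [ 0.4426 -0.2438]
button z 0.040963646
```

```bash
python3 -c "
from h import *
print(job_done())"
```

```text
the job is handed in; nothing more can be done
None
```

I swung the camera arm out over the largest dish, tilted the head down until the lens pointed at the dish, and pressed the round button. I then lifted clear and handed the job in at about 18.7 s of the 56 s allowed.

**Aim:** The head tilt measures about 0.055 rad from both cameras. That puts the lens axis roughly 2.5 mm beyond the dish centre and within about 2 mm of it sideways. I left it there rather than refine it further.

**Button:** It bottomed out at 11.8 N, against about 4 N needed for full travel. Afterwards its top read 40.8 mm, so it had sprung back.

**Dish and jar:** Both read within about 1 mm of where they started. The exception was the last top-camera dish reading, which was about 9 mm off in y. I took that as a stray depth pixel, because the pixel count was unchanged and the scene camera showed no movement. I did not re-measure it.

**Camera disagreement:** The two cameras differ by about 3 mm in y in absolute position, so I worked out the aim relative to the column within each view.

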